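Centre the footed cup on the portion scale and tare it

TASK

The small footed steel cup stands off-centre on the round pan of the portion scale: nudge it to the middle of the pan with light taps of the fingertips low on its foot, never pinching, lifting or tipping it. Once it stands centred and still, press the scale's larger key (tare) fully down with a fingertip and let it come up again. Do not press the smaller key, and leave everything else on the counter where it is.

Things in the scene. Friction and masses are not known exactly. Their poses are not given: they have to be found in the camera images.
- cup: the small footed steel cup that stands on the scale's pan (a second one like it stands on the table). 66 mm tall, top-heavy, about 0.12 kg. Foot: a disc 50 mm across with a straight upright edge 10 mm high; above it a thin stem (12 mm) and an open bowl 47 mm across from about 50 mm up to the rim, so the foot is the widest part. It slides when pushed on the foot's edge and tips when pushed high on the bowl. Origin: centre of its underside; z is up its axis
- scale: portion scale, white, fixed to the table. Rear housing 155 mm deep, 160 mm wide, top 50 mm above the table; in front of it a lower key deck 60 mm deep, top 32 mm above the table. Origin on the table surface under its middle; its own x points to its back (away from the keys), y to its left. The pan's centre lies 30 mm along +x of this origin
- pan_top (a point): centre of the top face of the scale's round black pan: a flat disc 90 mm across and 8 mm thick whose top stands 70 mm above the table, fixed. A thin white ring 63 mm across printed on it marks the middle. The direction of this point's x and y axes means nothing; z is up
- tare (a joint): travel of the larger key (a rectangular cap 36 mm wide and 24 mm deep, standing 7 mm above the key deck), on the right of the key deck as seen by someone facing the keys with the pan behind them: 0 = up, 0.004 m = fully down, straight down; sprung, about 4 N to press fully
- tare_top (a point): centre of the top of the larger (tare) key
- power (a joint): travel of the smaller key (a round cap 14 mm across), on the left of the key deck, 90 mm from the tare key: 0 = up, 0.004 m = fully down. Not to be pressed
- power_top (a point): centre of the top of the smaller key
- spare_cup: bystander: a second footed steel cup, same size, on the table to the left of the scale; origin at the centre of its underside
- spoon: bystander: steel spoon, 170 mm long, lying on the table to the right of the scale
- jar: bystander: glass jar with a steel cap, 72 mm across, 85 mm tall, on the table behind the scale; origin at the centre of its underside
- syrup: bystander: syrup bottle, 66 mm across, 200 mm tall, far right; origin at the centre of its underside
- tumbler: bystander: orange plastic tumbler, 74 mm across, 110 mm tall, far right; origin at the centre of its underside
- bowl: bystander: white bowl, 124 mm across, 55 mm tall, far left; origin at the centre of its underside
- tin: bystander: food tin, 74 mm across, 82 mm tall, far left; origin at the centre of its underside
Mind the look-alikes: they are no part of the job. What is shaped like the cup but blue is not meant.

How it is judged:
On the way, in this order (a step that is already met when the one before it is completed fails the run):
1. the cup stands centred on the pan, upright, still and untouched (horizontal distance between cup and pan_top below 0.007 m and angle between cup's own z axis and vertical below 0.06 rad and linear speed of cup below 0.02 m/s and angular speed of cup below 0.3 rad/s and contact force between each of the arm, the fingers and cup below 0.05 N), for 0.2 s.
2. the larger (tare) key is pressed fully down (value of joint tare above 0.003 m), for 0.05 s.
At the end, for the whole second after the job is handed in: the cup stands upright (within 0.06 rad) and still on the pan with its axis within 7 mm of the pan's centre, and both keys are up (horizontal distance between cup and pan_top below 0.007 m and angle between cup's own z axis and vertical below 0.06 rad and linear speed of cup below 0.02 m/s and angular speed of cup below 0.3 rad/s and z of cup in the frame of pan_top between -0.003 and 0.003 m and value of joint each of tare, power below 0.001 m); the robot touches nothing.
It fails at once if the cup is tipped more than 0.3 rad (it wobbles badly or falls over) (angle between cup's own z axis and vertical above 0.3 rad).
It fails at once if the cup is lifted off the pan or knocked off it (its underside more than 10 mm above or below the pan's top) (z of cup in the frame of pan_top above 0.01 m or z of cup in the frame of pan_top below -0.01 m).
It fails at once if the cup is pinched or hit hard: more than 10 N between robot and cup (contact force between any of the fingers, the arm and cup above 10 N).
It fails at once if the smaller key is pressed, or tare is pressed while the cup is more than 10 mm off-centre ((value of joint tare above 0.0025 m and horizontal distance between cup and pan_top above 0.01 m) or value of joint power above 0.003 m).
It fails at once if a bystander is moved more than 20 mm (distance of any of spare_cup, spoon, jar, syrup, tumbler, bowl, tin from where it was at the start of the episode above 0.02 m).
It also fails if it takes over 51 s, if anything falls off the work surface, if the arm or the gripper's body presses on something with over 40 N, if the wrist force passes 120 N, or if a joint passes its speed limit or range.

ROBOT

A 7-joint arm with a two-finger parallel gripper is mounted at the origin on the work surface. World frame = base frame: x ahead of the robot, y to its left, z up, the work surface at z = 0. Lengths are in m, angles in rad, forces in N, time in s.
With the tool pointing down it reaches from about 0.4 to 0.875 m from the base axis. Payload 19.3 kg.
Tool frame: the origin (TCP) lies at the very end of the fingers, on their centre line; the grasp point (between the pads) lies 19 mm behind it; z points along the fingers, y is the direction in which the jaws open and shut (so a half turn about z gives the same grasp; the last joint's range is limited). The gripper opens to 85 mm and grips with 20 to 120 N. Pads are 22 mm wide; open, the fingers measure 114 mm over their backs; the gripper's body (76 mm by 85 mm) begins 54 mm behind the grasp point. The pads swing forward as they close: fully open they stand 13 mm farther back than shut.
Start: joints at [-1.302, 0.521, -0.036, 1.599, 0.021, 1.021, -0.113], TCP at [0.208, 0.589, 0.231] pointing down, gripper open.
Joint ranges: [-2.91, 2.91], [-0.3, 2.13], [-1.5, 1.42], [0.17, 2.43], [-1.26, 4.41], [0.16, 1.93], [-2.52, 2.52]. Speed limits (rad/s): [1.89, 1.89, 2.39, 2.39, 3.01, 3.01, 3.01].

INTERFACE

Orientations are given as [roll, pitch, yaw] about the fixed x, y, z axes, in that order (R = Rz(yaw) Ry(pitch) Rx(roll)).
In Python, from workcell import telemetry, imaging, ticket gives the robot as it stands.
- The arm moves only by the tool carry_out, never from a script. Its argument "series" is a list of rows, each a list of 7 numbers: the shift along the tool's x, y, z in m, then the turn, a rotation vector about the tool's x, y, z in rad, then the closure in counts, from 0 (fully open) to 255 (shut). In form: [[tx, ty, tz, ax, ay, az, jaw], ...]. A call has 1 to 10 rows; each row is the pose to reach, as a shift and turn from the pose commanded when the call began, along the tool's axes at that moment; what a row does not reach only later rows make up. A row lasts 1/8 s, in which the tool goes at most 62.5 mm and 10.7 degrees, less where a joint would pass 70% of its speed; a pose out of reach is approached as far as the arm can. A call with a gripper value outside its range is refused whole. The fingers move at their own pace and stop on an object; "force" is the grip in N (left out, the last holds). Time passes only in rows, so rows that repeat a pose let the fingers close. It gives the time, the measured TCP pose, the force and the opening at its end, in the units of the state.
- telemetry.observe(): the state, without advancing time (a new reading comes with each control period).
- imaging.grab_frame(name): name is "scene" or "top" or "wrist"; returns (picture, depth): 480x640x3 uint8, blue, green, red; 480x640 float32, m along the optical axis (not along the pixel's ray), 0 where there is no reading.
- imaging.camera_info(name): a dict with "mtx" (3x3 intrinsics, pixels), "extrinsics" (4x4, takes a point from camera to world coordinates); the wrist camera has in their place "hand_eye" (4x4, takes a point from camera to tool coordinates, whose origin is the TCP and whose axes are the flange's). Camera axes: x right, y down, z forward; pixel columns grow to the right and rows downward; lengths in m; the calibration is good to about 2 mm. A picture is of the moment at which its call begins: read the wrist's pose just before it. camera_info takes no time and is no camera call.
- ticket.job_done(): hands the job in, once; it reports no verdict.
The state is a dict: "clock": time; "qpos": joint angles; "qd": joint speeds; "joint_efforts": joint torques, N m; "position": TCP position; "tool_rot": TCP orientation; "force": force on the tool from outside, world axes, zero at the start; "moment": the same for the moment, N m; "grip_width": finger opening in m.
Only numpy, scipy, OpenCV 4.12 (cv2) and the standard library are available. Lean on these libraries where they do the work, as an engineer would, in place of code of your own. Each camera call takes 0.05 s, during which the arm holds its last target.

## Working session

There is one attempt and no reset: what is moved stays moved. The work goes in short steps, Python scripts to look and compute and a tool call to move; the robot and the scene stay as the last step left them, time stands still between calls to the robot, and variables do not carry over. Pictures are saved under pics/ and viewed, and the job is handed in when it is done.

Besides the shell and the picture viewer there is one more tool, called after "Call:" as name(argument=value, ...) on one line, values as JSON. carry_out: Moves the arm, as the interface text tells. Its arguments: {"type":"object","properties":{"series":{"type":"array"},"force":{"type":"number"}},"required":["series"]}

```bash
ls; mkdir -p pics; python3 - <<'E'
from workcell import telemetry, imaging
import cv2, numpy as np
s=telemetry.observe()
for k in s: print(k,np.round(s[k],3))
for n in ["scene","top"]:
    p,d=imaging.grab_frame(n); cv2.imwrite(f"pics/{n}0.png",p); np.save(f"pics/{n}0.npy",d)
    i=imaging.camera_info(n); print(n,np.round(i["mtx"],1).tolist(),np.round(i["extrinsics"],3).tolist())
i=imaging.camera_info("wrist");print({k:np.round(v,3).tolist() for k,v in i.items() if k in("mtx","hand_eye")})
E
```

```text
pics
clock 0.0
qpos [-1.302  0.522 -0.036  1.6    0.021  1.021 -0.113]
qd [ 0.001 -0.001 -0.001 -0.002  0.    -0.001 -0.001]
joint_efforts [-1.0000e-03 -9.2709e+01  1.9790e+00 -3.6995e+01  1.8000e-02  8.0000e-03
  0.0000e+00]
position [0.208 0.589 0.231]
tool_rot [-3.14   0.     2.803]
force [ 0.217 -0.491 -0.495]
moment [ 0.045 -0.012  0.024]
grip_width 0.086
scene [[507.6, 0.0, 314.6], [0.0, 507.6, 231.9], [0.0, 0.0, 1.0]] [[0.87, 0.269, -0.414, 1.068], [0.493, -0.481, 0.724, -0.869], [-0.004, -0.834, -0.551, 0.725], [0.0, 0.0, 0.0, 1.0]]
top [[495.2, 0.0, 314.4], [0.0, 495.2, 242.5], [0.0, 0.0, 1.0]] [[-0.017, -0.99, 0.137, 0.373], [-1.0, 0.02, 0.019, -0.005], [-0.021, -0.137, -0.99, 1.57], [0.0, 0.0, 0.0, 1.0]]
{'mtx': [[393.771, 0.0, 315.788], [0.0, 393.771, 236.765], [0.0, 0.0, 1.0]], 'hand_eye': [[-0.0, -0.945, -0.327, 0.084], [1.0, 0.0, -0.002, -0.0], [0.002, -0.327, 0.945, -0.142], [0.0, 0.0, 0.0, 1.0]]}
```

View pics/scene0.png

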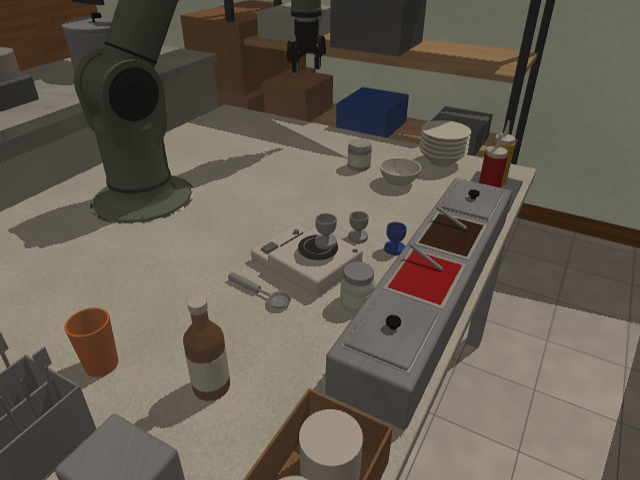

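View pics/top0.png

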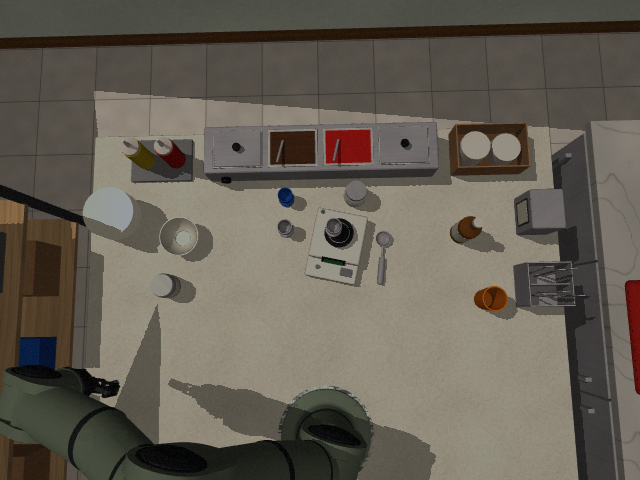

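Candidates: the cup on the pan is at top px (337,228) / scene (326,230). The spare steel cup is at top (286,229) / scene (358,225). The blue look-alike is at top (286,197) / scene (396,237). By the description I want the one on the pan, so I'll check it in a close crop.

```bash
python3 - <<'E'
import cv2,numpy as np
a=cv2.imread("pics/top0.png")[195:295,290:410]; b=cv2.imread("pics/scene0.png")[190:310,220:380]
a=cv2.resize(a,(480,400),interpolation=cv2.INTER_CUBIC);b=cv2.resize(b,(533,400),interpolation=cv2.INTER_CUBIC)
c=np.hstack([a,b]); c=cv2.resize(c,(800,int(400*800/c.shape[1]))); cv2.imwrite("pics/crop0.png",c)
E
```

```text
(no output)
```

View pics/crop0.png

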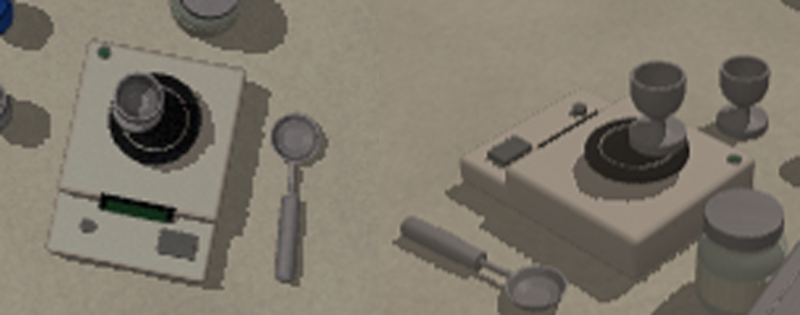

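The crop confirms it: the steel cup sits on the black pan, off to the pan's back-left (crop (138,98) against pan centre (155,118)). The larger key is at crop (178,243) and the small round key at (88,226). Next I'll get coarse positions from the top view.

```bash
cat > h.py <<'E'
import cv2,numpy as np
from workcell import telemetry, imaging
from scipy.spatial.transform import Rotation as R
def cam(n,s=None):
    i=imaging.camera_info(n); K=np.array(i["mtx"])
    if n!="wrist": return K,np.array(i["extrinsics"])
    T=np.eye(4);T[:3,:3]=R.from_euler("xyz",s["tool_rot"]).as_matrix();T[:3,3]=s["position"]
    return K,T@np.array(i["hand_eye"])
def plane(K,E,uv,z):
    uv=np.atleast_2d(uv).astype(float)
    r=np.c_[uv,np.ones(len(uv))]@np.linalg.inv(K).T@E[:3,:3].T
    return E[:3,3]+r*((z-E[2,3])/r[:,2])[:,None]
def proj(K,E,p):
    p=np.atleast_2d(p);q=(p-E[:3,3])@E[:3,:3]@K.T
    return q[:,:2]/q[:,2:]
def totool(s,p): # world point in tool axes
    return R.from_euler("xyz",s["tool_rot"]).as_matrix().T@(np.array(p)-s["position"])
E
python3 - <<'E'
from h import *
K,E=cam("top")
g=cv2.imread("pics/top0.png"); gr=cv2.cvtColor(g,cv2.COLOR_BGR2GRAY)
s=4
def f(x,y): return (290+x*120/480*480/ (800*480/1013)/1*1, 0)
sc=1013/800/4
for n,(x,y),z in [("cupfootarea",(140,100),.136),("pan",(155,118),.07),("tare",(178,243),.039),("pow",(88,226),.039),("bl",(50,250),.032),("br",(207,283),.032),("fl",(93,40),.05),("fr",(244,70),.05)]:
    print(n,np.round(plane(K,E,[290+x*sc,195+y*sc],z),3))
for n,uv in [("spare",(286,229)),("jar",(356,193))]: print(n,plane(K,E,uv,.07).round(3))
E
```

```text
cupfootarea [[ 0.618 -0.037  0.136]]
pan [[ 0.611 -0.053  0.07 ]]
tare [[ 0.491 -0.073  0.039]]
pow [[0.51  0.015 0.039]]
bl [[0.487 0.053 0.032]]
br [[ 0.452 -0.101  0.032]]
fl [[0.693 0.006 0.05 ]]
fr [[ 0.66  -0.142  0.05 ]]
spare [[0.625 0.11  0.07 ]]
jar [[ 0.733 -0.108  0.07 ]]
```

Call:
carry_out(series=[[-0.058,-0.047,-0.006,0,0,0.16,255],[-0.116,-0.094,-0.012,0,0,0.33,255],[-0.174,-0.141,-0.018,0,0,0.5,255],[-0.232,-0.188,-0.024,0,0,0.66,255],[-0.29,-0.235,-0.03,0,0,0.83,255],[-0.348,-0.282,-0.036,0,0,1.0,255],[-0.406,-0.329,-0.042,0,0,1.16,255],[-0.464,-0.376,-0.048,0,0,1.33,255],[-0.522,-0.423,-0.054,0,0,1.5,255],[-0.58,-0.468,-0.06,0,0,1.658,255]])

```text
clock: 1.35
position: [0.535, 0.0572, 0.2816]
tool_rot: [-3.142, -0.0, 1.14]
force: [0.7, 0.6, -0.3]
grip_width: -0.0003
```

Call:
carry_out(series=[[-0.033,0.05,0,0,0,0,255],[-0.065,0.1,0,0,0,0,255],[-0.065,0.1,0,0,0,0,255],[-0.065,0.1,0,0,0,0,255]])

```text
clock: 1.85
position: [0.5982, -0.0413, 0.2809]
tool_rot: [-3.141, 0.0, 1.145]
force: [0.1, 0.7, -1.1]
grip_width: 0.0001
```

```bash
python3 - <<'E'
from h import *
s=telemetry.observe();p,d=imaging.grab_frame("wrist");cv2.imwrite("pics/w1.png",p);np.save("pics/w1.npy",d)
import json;json.dump({k:np.array(s[k]).tolist() for k in s},open("pics/w1.json","w"));print(s["position"],s["tool_rot"],s["qpos"])
E
```

```text
[ 0.59819412 -0.04130559  0.28091476] [-3.14062841e+00  2.34137444e-04  1.14457958e+00] [-0.3889794   0.48034176  0.52713128  1.63060261 -0.26355912  1.10317545
 -0.21739804]
```

View pics/w1.png

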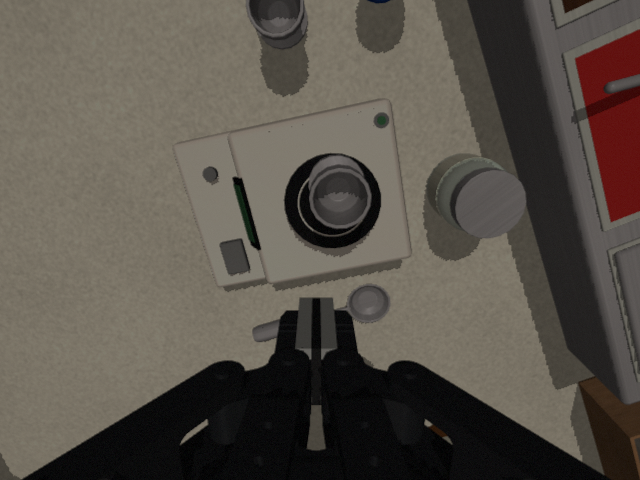

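```bash
python3 - <<'E'
import cv2
a=cv2.imread("pics/w1.png")[140:260,275:395]
cv2.imwrite("pics/w1c.png",cv2.resize(a,(600,600),interpolation=cv2.INTER_CUBIC))
E
```

```text
(no output)
```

View pics/w1c.png

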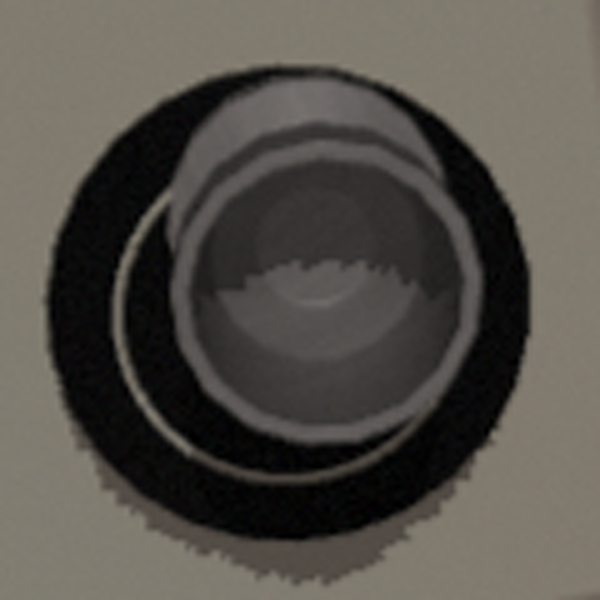

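```bash
cat >> h.py <<'E'
from scipy.optimize import least_squares
def circ(P,r=None):
    P=np.asarray(P)[:,:2];c=P.mean(0)
    if r is None:
        f=least_squares(lambda q:np.hypot(*(P-q[:2]).T)-q[2],[*c,.03]); 
    else:
        f=least_squares(lambda q:np.hypot(*(P-q).T)-r,c)
    return np.round(f.x*1000,1),np.round(np.abs(f.fun).max()*1000,1)
E
python3 - <<'E'
from h import *
import json
s=json.load(open("pics/w1.json"));K,E=cam("wrist",s)
c=lambda L:np.array(L)/5+[274.6,139.6]
pan=c([(47,300),(75,190),(150,110),(300,65),(420,105),(530,300),(500,410),(430,490),(300,540),(180,510),(80,420)])
ring=c([(115,310),(130,235),(165,195),(130,385),(190,455),(280,482),(370,460),(430,405)])
foot=c([(240,100),(300,78),(370,95),(190,150),(420,135)])
rim=c([(170,280),(482,280),(320,138),(320,443),(200,190),(440,190),(210,390),(440,385)])
for n,q,z,r in [("pan",pan,.07,None),("ring",ring,.07,None),("foot70",foot,.07,.025),("foot75",foot,.075,.025),("rim",rim,.136,None)]:
    print(n,circ(plane(K,E,q,z)), circ(plane(K,E,q,z),r))
d=np.load("pics/w1.npy")
for n,uv in [("tare",(234,257)),("power",(210,174)),("deck",(205,225)),("house",(300,260)),("panblk",(300,200)),("table",(200,380)),("sparerim",(276,10))]:
    u,v=uv;z=d[v,u];X=E[:3,:3]@(np.linalg.inv(K)@[u,v,1])*z+E[:3,3];print(n,X.round(4))
print("tare",plane(K,E,(234,257),.039).round(4),"power",plane(K,E,(210,174),.039).round(4))
E
```

```text
pan (array([610.1, -51.8,  44.4]), np.float64(0.8)) (array([610.1, -51.8,  44.4]), np.float64(0.8))
ring (array([609.4, -52.8,  32. ]), np.float64(0.6)) (array([609.4, -52.8,  32. ]), np.float64(0.6))
foot70 (array([620.5, -37.2,  24.5]), np.float64(0.3)) (array([620.2, -37.8]), np.float64(0.4))
foot75 (array([620.6, -36.2,  24.2]), np.float64(0.3)) (array([620.3, -37.2]), np.float64(0.5))
rim (array([620.3, -35.1,  23.2]), np.float64(0.8)) (array([620.3, -35.1,  23.2]), np.float64(0.8))
tare [ 0.4901 -0.0714  0.0387]
power [0.5101 0.0155 0.0378]
deck [ 0.4767 -0.0294  0.0307]
house [ 0.5541 -0.0993  0.0495]
panblk [ 0.5837 -0.0382  0.0691]
table [ 0.5745 -0.0175  0.3345]
sparerim [0.632  0.118  0.0284]
tare [[ 0.4902 -0.0713  0.039 ]] power [[0.5105 0.0156 0.039 ]]
```

Measured: pan centre (0.610, -0.052), with fitted radius 44.4 mm (45 given) and ring radius 32 mm (31.5 given). The cup is at (0.620, -0.037), 18 mm off. I'll come down behind it on the far side from the pan centre, with the tool yawed along the push line and the tip leading slightly.

Call:
carry_out(series=[[0.035,0.014,0,0.004,-0.05,0.09,255],[0.069,0.028,0,0.009,-0.1,0.178,255],[0.069,0.028,0.05,0.009,-0.1,0.178,255],[0.069,0.028,0.1,0.009,-0.1,0.178,255],[0.069,0.028,0.15,0.009,-0.1,0.178,255],[0.069,0.028,0.18,0.009,-0.1,0.178,255],[0.069,0.028,0.18,0.009,-0.1,0.178,255],[0.069,0.028,0.18,0.009,-0.1,0.178,255]])

```text
clock: 2.9
position: [0.6531, 0.0104, 0.103]
tool_rot: [3.14, 0.099, 0.967]
force: [0.4, 0.5, 0.8]
grip_width: -0.0001
```

```bash
cat > look.py <<'E'
from h import *
import sys,json
n=sys.argv[1]
s=telemetry.observe();p,d=imaging.grab_frame("wrist");cv2.imwrite(f"pics/{n}.png",p);np.save(f"pics/{n}.npy",d)
json.dump({k:np.array(s[k]).tolist() for k in s},open(f"pics/{n}.json","w"))
print(np.round(s["position"],4),np.round(s["tool_rot"],4),np.round(s["force"],2),s["clock"])
Rm=R.from_euler("xyz",s["tool_rot"]).as_matrix();print(Rm.round(3).tolist())
E
python3 look.py w2
```

```text
[0.6531 0.0104 0.103 ] [3.1405 0.0992 0.9675] [0.36 0.46 0.84] 2.9
[[0.565, 0.824, -0.055], [0.819, -0.567, -0.082], [-0.099, 0.001, -0.995]]
```

View pics/w2.png

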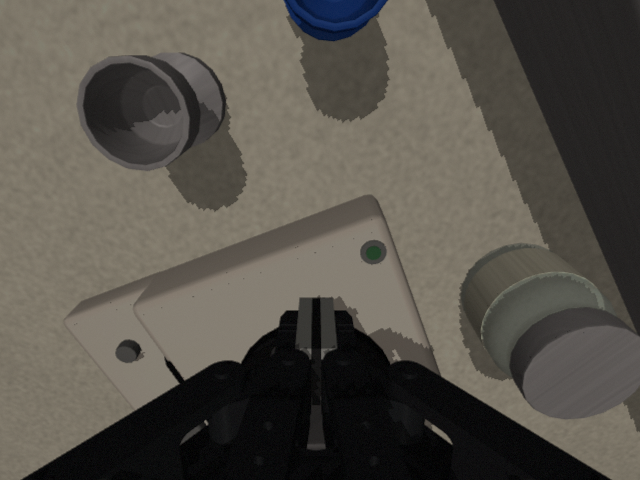

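The view shows the fingertips (316,300) behind the cup, clear of the spare cup (150,110) and the jar (560,350). I'll go down to foot height and close most of the gap.

Call:
carry_out(series=[[0,0,0.015,0,0,0,255],[0,0,0.0285,0,0,0,255],[0,0,0.0285,0,0,0,255],[-0.005,0,0.029,0,0,0,255],[-0.01,0,0.0295,0,0,0,255],[-0.01,0,0.0295,0,0,0,255]])

```text
clock: 3.7
position: [0.6451, -0.0016, 0.0735]
tool_rot: [3.141, 0.1, 0.966]
force: [0.8, -0.2, -0.2]
grip_width: 0.0
```

```bash
python3 - <<'E'
from h import *
s=telemetry.observe();p,d=imaging.grab_frame("scene");print(s["position"],s["force"])
cv2.imwrite("pics/s3.png",cv2.resize(p[180:280,250:383],(798,600),interpolation=cv2.INTER_CUBIC))
E
```

```text
[ 0.64511364 -0.00155859  0.07345692] [ 0.84357304 -0.210391   -0.15418047]
```

View pics/s3.png

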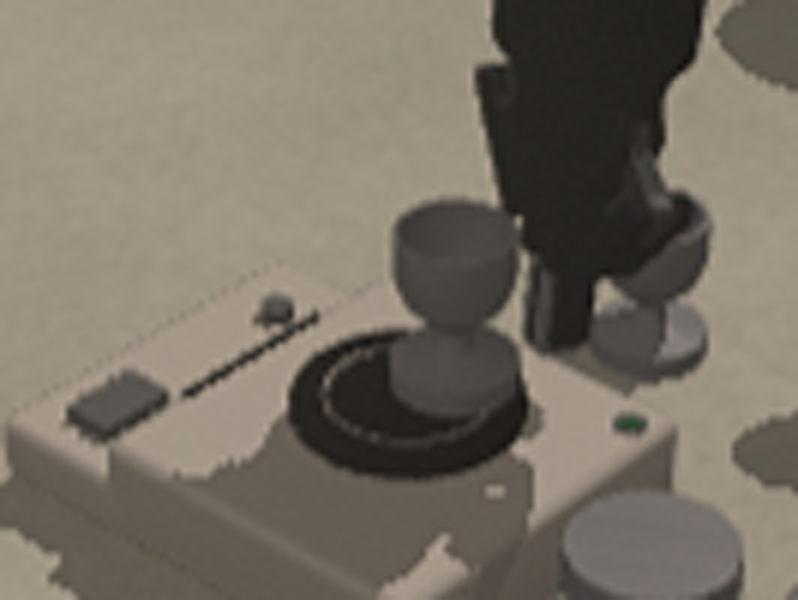

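The tips are low beside the foot (s3 crop: tip at (560,340), foot edge at (520,370)). The finger is slightly wider above the tip, so I'll add tilt to keep it off the bowl, then tap slowly.

Call:
carry_out(series=[[0,0,-0.001,0,-0.06,0,255],[0,0,-0.001,0,-0.12,0,255],[-0.0025,0,-0.0008,0,-0.12,0,255],[-0.005,0,-0.0005,0,-0.12,0,255],[-0.0065,0,-0.0004,0,-0.12,0,255],[-0.008,0,-0.0002,0,-0.12,0,255],[-0.0095,0,0,0,-0.12,0,255],[-0.011,0,0.0001,0,-0.12,0,255],[-0.0125,0,0.0002,0,-0.12,0,255],[-0.014,0,0.0004,0,-0.12,0,255]])

```text
clock: 5.0
position: [0.6373, -0.0125, 0.0741]
tool_rot: [3.142, 0.22, 0.967]
force: [0.2, 1.1, 1.4]
grip_width: 0.0001
```

```bash
cat > sl.py <<'E'
from h import *
import sys
n=sys.argv[1]
s=telemetry.observe();p,d=imaging.grab_frame("scene");print(np.round(s["position"],4),np.round(s["tool_rot"],3),np.round(s["force"],2))
cv2.imwrite(f"pics/{n}_full.png",p)
cv2.imwrite(f"pics/{n}.png",cv2.resize(p[180:280,250:383],(798,600),interpolation=cv2.INTER_CUBIC))
E
python3 sl.py s4
```

```text
[ 0.6373 -0.0125  0.0741] [3.142 0.22  0.967] [0.21 1.05 1.39]
```

View pics/s4.png

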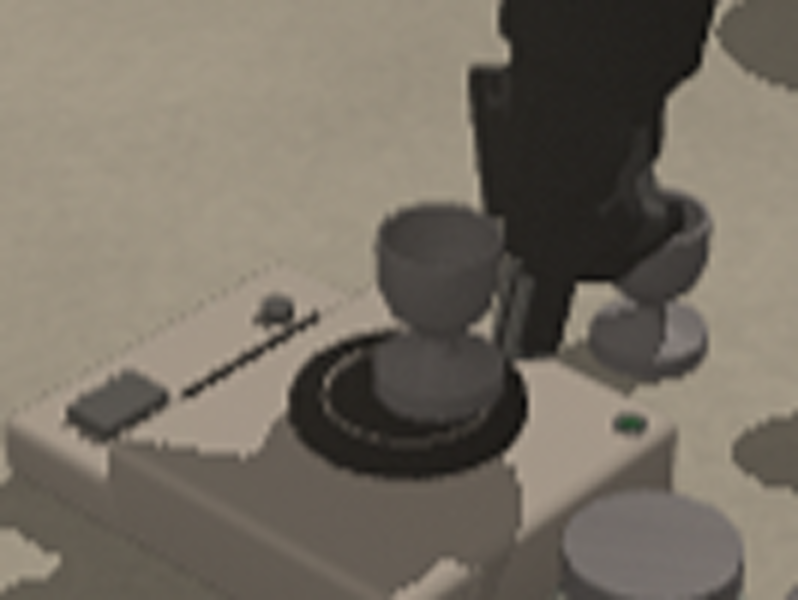

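The cup slid upright with the tip (cup now at (440,300) in the crop). Continuing.

Call:
carry_out(series=[[-0.0015,0,0.0003,0,0,0,255],[-0.003,0,0.0006,0,0,0,255],[-0.0045,0,0.001,0,0,0,255],[-0.006,0,0.0013,0,0,0,255],[-0.0075,0,0.0016,0,0,0,255],[-0.009,0,0.002,0,0,0,255],[-0.0102,0,0.0022,0,0,0,255],[-0.0102,0,0.0022,0,0,0,255],[-0.005,0,0.0011,0,0,0,255],[0.007,0,-0.002,0,0,0,255]])

```text
clock: 6.3
position: [0.6416, -0.0062, 0.0745]
tool_rot: [-3.141, 0.221, 0.966]
force: [1.2, -0.2, -0.2]
grip_width: 0.0
```

```bash
python3 sl.py s5
```

```text
[ 0.6416 -0.0062  0.0745] [-3.141  0.221  0.966] [ 1.18 -0.2  -0.22]
```

View pics/s5.png

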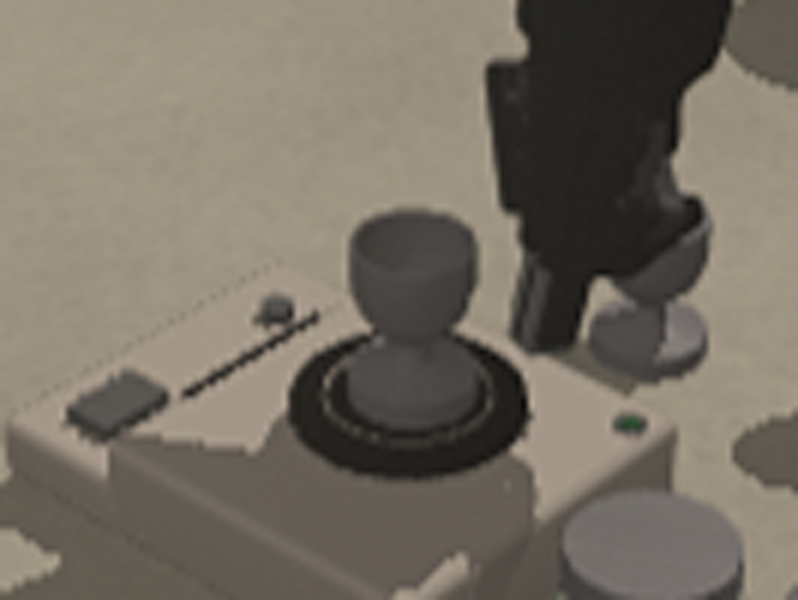

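It looks near-centred, so I'll retreat up and take an overhead wrist view to measure it.

Call:
carry_out(series=[[0.012,0,-0.003,0,0,0,255],[0.005,0,-0.06,0,0,0,255],[-0.015,0,-0.117,0,0,0,255],[-0.06,0,-0.15,0,0.08,0,255],[-0.11,0,-0.17,0,0.16,0,255],[-0.158,0,-0.176,0,0.22,0,255],[-0.158,0,-0.176,0,0.22,0,255],[-0.158,0,-0.176,0,0.22,0,255],[-0.158,0,-0.176,0,0.22,0,255]])

```text
clock: 7.48
position: [0.5762, -0.1004, 0.2801]
tool_rot: [-3.141, 0.001, 0.969]
force: [0.2, 0.2, -0.5]
grip_width: -0.0001
```

```bash
python3 look.py w6; python3 - <<'E'
from h import *
import json
p=cv2.imread("pics/w6.png");s=json.load(open("pics/w6.json"));K,E=cam("wrist",s)
u=proj(K,E,[.61,-.052,.08])[0];print(u)
x,y=int(u[0])-60,int(u[1])-60;print(x,y)
cv2.imwrite("pics/w6c.png",cv2.resize(p[max(y,0):y+120,x:x+120],None,fx=5,fy=5,interpolation=cv2.INTER_CUBIC))
E
```

```text
[ 0.5762 -0.1004  0.2801] [-3.1407e+00  1.2000e-03  9.6850e-01] [ 0.19  0.2  -0.53] 7.475
[[0.566, 0.824, -0.001], [0.824, -0.567, -0.0], [-0.001, -0.001, -1.0]]
[316.01530767 131.10725461]
256 71
```

View pics/w6c.png

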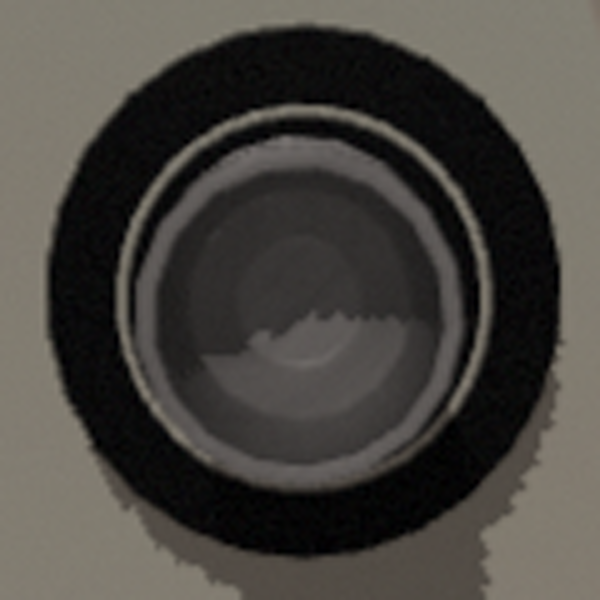

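```bash
python3 - <<'E'
from h import *
import json
s=json.load(open("pics/w6.json"));K,E=cam("wrist",s)
c=lambda L:np.array(L)/5+[255.6,70.6]
pan=c([(47,290),(135,95),(310,25),(480,95),(560,290),(500,460),(310,556),(120,475),(65,380)])
ring=c([(117,290),(305,105),(490,290),(150,190),(450,180),(460,400),(130,380)])
rim=c([(135,290),(463,290),(300,492),(200,460),(400,465),(425,195),(160,220)])
foot=c([(220,152),(295,137),(360,145),(250,140)])
for n,q,z,r in [("pan",pan,.07,.045),("ring",ring,.07,.0315),("rim",rim,.136,.0235),("foot",foot,.075,.025)]:
    P=plane(K,E,q,z);print(n,circ(P),circ(P,r))
E
```

```text
pan (array([610. , -52.7,  44.3]), np.float64(0.3)) (array([610.1, -52.8]), np.float64(1.0))
ring (array([609.4, -53. ,  32.4]), np.float64(0.4)) (array([609.7, -52.5]), np.float64(1.5))
rim (array([610.5, -50.9,  23.9]), np.float64(0.7)) (array([610.4, -51. ]), np.float64(1.0))
foot (array([603.8, -59.9,  36.5]), np.float64(0.2)) (array([610.3, -49.8]), np.float64(0.7))
```

The cup's rim centre is at (610.4, -51) mm and the pan at (610, -52.7) mm, so it is about 2 mm off, upright and untouched. Two cameras agree on the tare key at (0.490, -0.072). The power key is 89 mm from it (90 mm given). Moving above tare.

Call:
carry_out(series=[[-0.012,-0.044,0,0,0,0,255],[-0.025,-0.087,0,0,0,0,255],[-0.025,-0.087,0.05,0,0,0,255],[-0.025,-0.087,0.1,0,0,0,255],[-0.025,-0.087,0.15,0,0,0,255],[-0.025,-0.087,0.2,0,0,0,255],[-0.025,-0.087,0.22,0,0,0,255],[-0.025,-0.087,0.22,0,0,0,255],[-0.025,-0.087,0.22,0,0,0,255]])

```text
clock: 8.65
position: [0.4903, -0.0728, 0.0614]
tool_rot: [3.141, 0.0, 0.967]
force: [0.4, 0.7, -0.9]
grip_width: 0.0001
```

```bash
python3 sl.py s7
```

```text
[ 0.4903 -0.0728  0.0614] [3.141 0.    0.967] [ 0.44  0.7  -0.88]
```

View pics/s7.png

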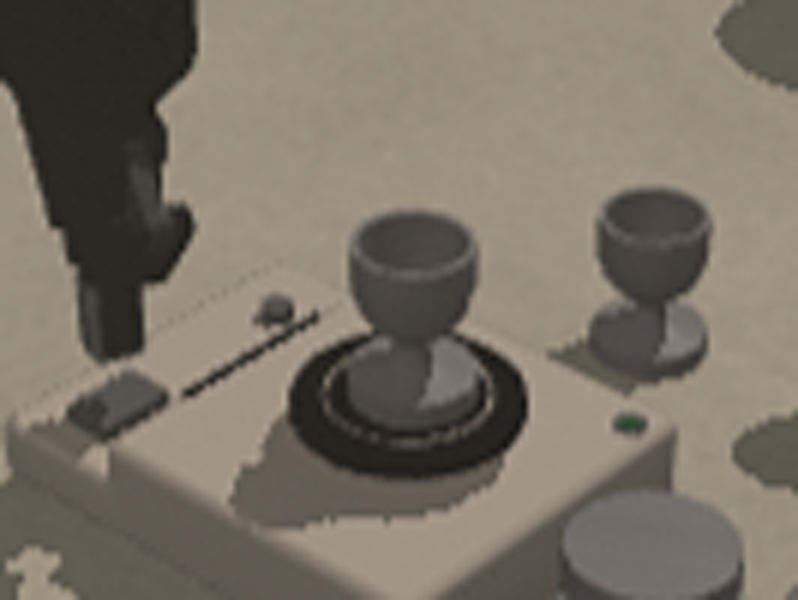

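The tips are above the tare key (crop (110,345) over key (118,405)), and the cup is well clear. Pressing.

Call:
carry_out(series=[[0,0,0.012,0,0,0,255],[0,0,0.02,0,0,0,255],[0,0,0.023,0,0,0,255],[0,0,0.025,0,0,0,255],[0,0,0.0265,0,0,0,255],[0,0,0.0265,0,0,0,255],[0,0,0.0265,0,0,0,255]])

```text
clock: 9.57
position: [0.4896, -0.0728, 0.0347]
tool_rot: [-3.141, -0.0, 0.967]
force: [-3.6, 1.1, 11.9]
grip_width: 0.0001
```

```bash
python3 sl.py s8
```

```text
[ 0.4896 -0.0728  0.0347] [-3.141 -0.     0.967] [-3.61  1.07 11.87]
```

View pics/s8.png

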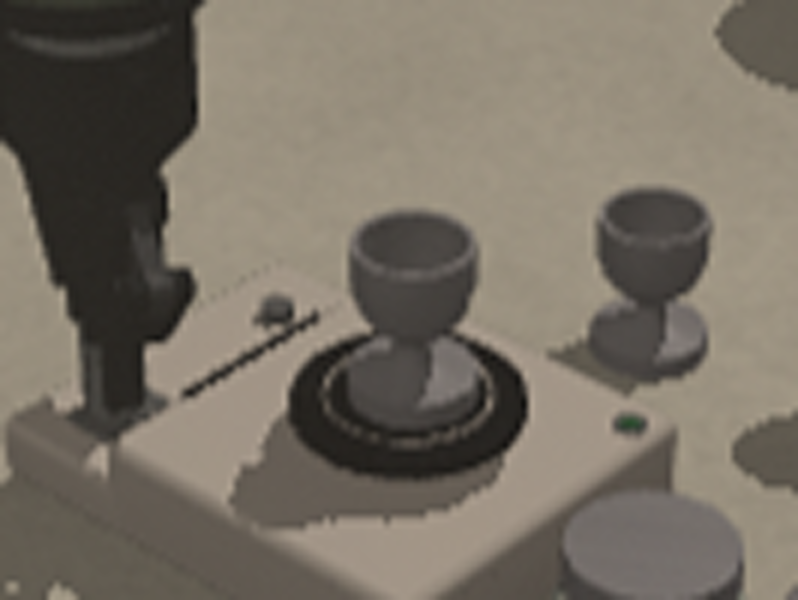

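The key is down under the tips, with TCP z at 34.7 mm (about 4.3 mm of travel) and 12 N showing it is on its stop. Releasing.

Call:
carry_out(series=[[0,0,0,0,0,0,255],[0,0,-0.01,0,0,0,255],[0,0,-0.05,0,0,0,255],[0,0,-0.11,0,0,0,255],[0,0,-0.17,0,0,0,255],[0,0,-0.23,0,0,0,255],[-0.03,0,-0.245,0,0,0,255],[-0.03,0.04,-0.245,0,0,0,255],[-0.03,0.04,-0.245,0,0,0,255],[-0.03,0.04,-0.245,0,0,0,255]])

```text
clock: 10.88
position: [0.5052, -0.1203, 0.2792]
tool_rot: [-3.141, 0.001, 0.966]
force: [0.2, -0.6, -0.2]
grip_width: -0.0001
```

```bash
python3 look.py w9; python3 sl.py s9
```

```text
[ 0.5052 -0.1203  0.2792] [-3.1411e+00  7.0000e-04  9.6600e-01] [ 0.23 -0.57 -0.16] 10.875
[[0.569, 0.823, -0.001], [0.823, -0.569, -0.0], [-0.001, -0.0, -1.0]]
[ 0.5052 -0.12    0.2792] [-3.141  0.     0.967] [-0.66  0.84  0.52]
```

View pics/w9.png

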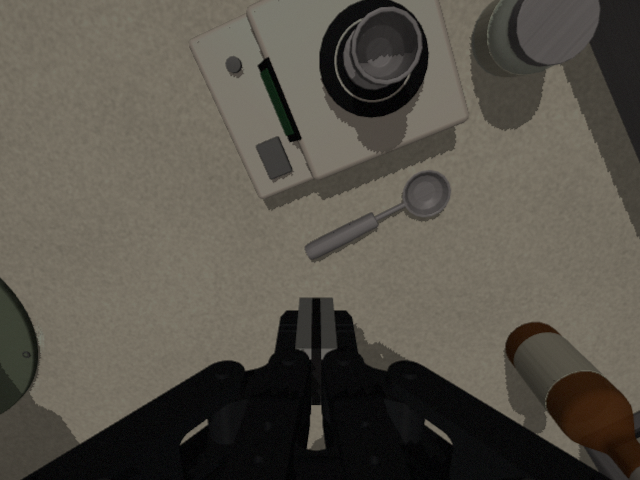

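View pics/s9_full.png

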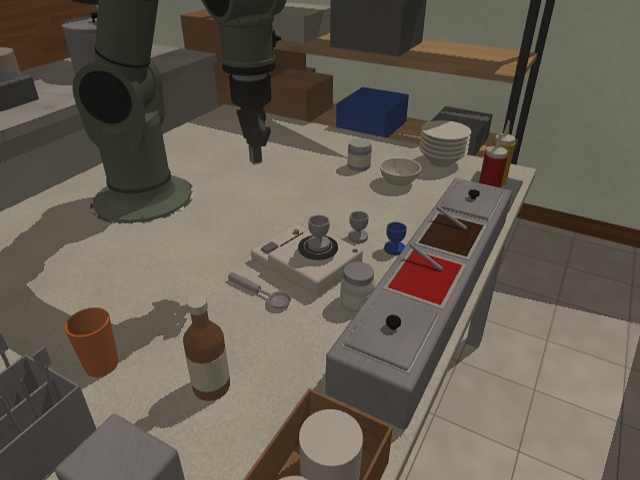

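The wrist view shows the cup on the pan (375,55), the tare key (273,158) and power key (233,64) free, and the bystanders where they were. I'll check key heights by depth, then hand in.

```bash
python3 - <<'E'
from h import *
from workcell import ticket
import json
s=json.load(open("pics/w9.json"));K,E=cam("wrist",s);d=np.load("pics/w9.npy")
for n,(u,v) in [("tare",(273,158)),("power",(233,64)),("deck",(248,110)),("house",(330,150))]:
    z=np.median(d[v-1:v+2,u-1:u+2]);print(n,(E[:3,:3]@(np.linalg.inv(K)@[u,v,1])*z+E[:3,3]).round(4))
print(ticket.job_done())
E
```

```text
tare [ 0.4893 -0.0715  0.0383]
power [0.5096 0.0155 0.0381]
deck [ 0.4956 -0.0226  0.0311]
house [ 0.5391 -0.0952  0.0488]
the job is handed in; nothing more can be done
None
```

I slid the cup to the middle of the pan, pressed and released the tare key, and handed the job in at about 11 s of the 51 s. `job_done` gives no verdict.

- **Cup:** I pushed it low on its foot with the shut, tilted fingertips, in two slow pushes of about 18 mm in all, and it stayed upright. The overhead view before the press put its axis about 2 mm from the pan's centre. The limit is 7 mm and calibration is good to about 2 mm. I did not measure it again after the press, but it looked unmoved.
- **Tare key:** it went down about 4.3 mm onto its stop, with 12 N on the tool. After release, depth put the key top at 38.3 mm, against 38.7 mm before, so it is up. The power key was not touched (38.1 mm after, 37.8 mm before).
- **Bystanders:** they looked unmoved in the last pictures, and the arm was clear of everything.
- **Disagreements:** my rim and foot fits of the cup differed by 1–2 mm. A free-radius fit to the foot after the pushes came out wrong (36.5 mm radius), so I relied on the rim fit and the fixed-radius foot fit.

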